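# Snap the washed pan carrier back onto the kitchen scale

## Robot

A 7-joint arm with a two-finger parallel gripper is mounted at the origin on the work surface. World frame = base frame: x ahead of the robot, y to its left, z up, the work surface at z = 0. Lengths are in m, angles in rad, forces in N, time in s.
With the tool pointing down it reaches from about 0.425 to 0.925 m from the base axis. Payload 6.8 kg.
Tool frame: the origin (TCP) lies midway between the tips of the shut fingers; the grasp point (between the pads) lies r.grip_point_offset behind it (r.grip_point_offset is the distance from the TCP to the grasp point, in m); z points along the fingers, y is the direction in which the jaws open and shut (so a half turn about z gives the same grasp; the last joint's range is limited). The gripper opens to 85 mm and grips with 20 to 120 N. Pads are 22 mm wide; open, the fingers measure 114 mm over their backs; the gripper's body (76 mm by 85 mm) begins 54 mm behind the grasp point. The pads swing forward as they close: fully open they stand 13 mm farther back than shut.
Start: joints at [1.03, 0.477, 0.022, 1.555, -0.011, 1.109, -0.083], TCP at [0.283, -0.613, 0.231] pointing down, gripper open.
Joint ranges: [-2.96, 2.96], [-0.34, 2.1], [-1.41, 1.46], [0.24, 2.44], [-1.37, 4.51], [0.17, 1.92], [-2.96, 2.96]. Speed limits (rad/s): [2.39, 2.39, 3.14, 3.14, 3.14, 3.14, 3.14].

## Interface

Orientations are given as a rotation vector (axis times angle).
In Python, from bench import r gives the robot as it stands. The module is installed in compiled form; this text tells all that it offers.
- The arm moves only by the tool play_rows, never from a script. Its argument "deltas" is a list of rows, each a list of 3 entries, a list of its own where there are three numbers: the finger opening in mm, from 0 to 85.4, then the shift along the tool's x, y, z in mm, then the turn, a rotation vector about the tool's x, y, z in rad. A call has 1 to 8 rows; each row is the pose to reach, as a shift and turn from the pose measured when the call began, along the tool's axes at that moment; what a row does not reach only later rows make up. A row lasts 1/8 s, in which the tool goes at most 62.5 mm and 10.7 degrees, less where a joint would pass 70% of its speed; a pose out of reach is approached as far as the arm can. A call with a gripper value outside its range is refused whole. The fingers move at their own pace and stop on an object; "squeeze" is the grip in N (left out, the last holds). Time passes only in rows, so rows that repeat a pose let the fingers close. It gives the time, the measured TCP pose, the force and the opening at its end, in the units of the state.
- r.get_obs(): the state, without advancing time (a new reading comes with each control period).
- r.grab_frame(name): name is "scene" or "top" or "wrist"; returns (picture, depth): 420x560x3 uint8, red, green, blue; 420x560 float32, m along the optical axis (not along the pixel's ray), 0 where there is no reading.
- r.camera_model(name): a dict with "mtx" (3x3 intrinsics, pixels), "rvec" (rotation vector, rad) and "tvec" (3), from world to camera coordinates, as OpenCV has them; the wrist camera has in their place "T_tool_cam" (4x4, takes a point from camera to tool coordinates, whose origin is the TCP and whose axes are the flange's). Camera axes: x right, y down, z forward; pixel columns grow to the right and rows downward; lengths in m; the calibration is good to about 2 mm. A picture is of the moment at which its call begins: read the wrist's pose just before it. camera_model takes no time and is no camera call.
- r.hand_in(): hands the job in, once; it reports no verdict.
The state is a dict: "clock": time; "joints": joint angles; "qvel": joint speeds; "tau": joint torques, N m; "tcp_pos": TCP position; "orientation": TCP orientation; "contact_force": force on the tool from outside, world axes, zero at the start; "moment": the same for the moment, N m; "grip_width": finger opening in m.
Only numpy, scipy, OpenCV 4.12 (cv2) and the standard library are available. Lean on these libraries where they do the work, as an engineer would, in place of code of your own. Each camera call takes 0.05 s, during which the arm holds its last target. There are 200 camera calls.

## Task

Take the washed three-armed pan carrier from the green draining board and set it back on the kitchen scale, its three vee feet over the three steel balls, then push it straight down until the spring catch pulls it fully home on all three balls, and let go. Go gently: do not let it drop onto the scale, and never load the scale beyond the 2 kg it is good for. Leave everything else where it is.

Things in the scene. Friction and masses are not known exactly. Their poses are not given: they have to be found in the camera images.
- carrier: pan carrier: grey cast three-armed spider, 0.45 to 0.56 kg. Origin on its centre line in the plane of its feet's undersides (stands on them), z up. Arms 92 mm long, 22 mm wide, top 27 mm above the origin, point along its +x and at 120 and 240 degrees; a 68 mm high pillar near each end. Underneath, in the middle, a stud with an 18 mm wide beaded head, its middle 7 mm above the origin
- carrier_hub (a point): centre of the flat top of the carrier's hub, 61 mm above its origin: press here. The hub is a block 44 mm along the carrier's x and 28 mm along its y, flat sided, from 27 to 61 mm above the origin: hold it by the sides facing +y and -y
- carrier_vee (a point): apex of the vee under the carrier's +x arm, 65 mm out and 14 mm above its origin. The other arms have the same at 120 and 240 degrees. Each vee runs along its arm, open downwards, walls at 45 degrees, 28 mm wide at the mouth, 24 mm long
- scale: 2 kg kitchen scale, fixed: steel case 225 x 205 x 61 mm, display on its -x side; origin under its centre, z up. A screwed post in its middle bears a three-armed seat with three steel balls (ball0, ball1, ball2) of 14 mm diameter, 65 mm from the axis, along the scale's +x and at 120 and 240 degrees. Any arm of the carrier may go on any ball
- scale_axis (a point): point on the seat's axis at the level of the case's top. The post is screwed higher or lower from day to day and the seat's height is not measured: a carrier that is home is level, its origin anywhere from 25 to 53 mm above this point. Laid on loosely it stops 8 mm higher, its stud's head on the catch, and tips by up to 9 degrees if not held
- scale_ball_line (a point): point 65 mm from the axis along the scale's +x, at the level of the case's top: the first ball (ball0) stands straight above it
- seat (a joint): how far the seat has sunk on its load spring, in m: 0 empty, 1 mm per 15 N of load, the carrier's own weight included; 0.00133 is the full 2 kg. The seat bears the catch: two white sprung rollers, 12 mm apart, 6 mm above the balls' centres. A load of 10 to 12 N, weight included, drives the stud's head past them; from 4 mm above home they pull it down, and at home the load rises again, 6 N per mm
- board: green ribbed draining board, fixed, 340 x 240 x 14 mm; origin under its centre, the carrier stands on its top
- pan: the scale's round steel pan, 220 mm across and 16 mm high, lying upside down on the ledge; leave it
- weight: brass check weight, 48 mm across, 68 mm high; leave it
- jar: amber jar with red cap, 72 mm across, 100 mm high; leave it
- bowl_mint: mint bowl upside down, 150 mm across, 70 mm high; leave it
- brush: brush with wooden handle, about 150 mm long, lying across the far part of the draining board; leave it
- cup: small steel cup, 64 mm across, 70 mm high, at the far part of the draining board; leave it
Not all that is in view belongs to the job. Leave any orange look-alike of the carrier alone.

How it is judged:
On the way:
1. the carrier has been lifted off the draining board (z of carrier in the frame of board above 0.06 m), for 0.2 s.
At the end, for the whole second after the job is handed in: the carrier is home on the scale: the catch holds it down on all three balls (each carries over 2 N), within 4 mm of the seat's axis, level within 0.03 rad, at rest and let go (contact force between carrier and ball0 above 2 N and contact force between carrier and ball1 above 2 N and contact force between carrier and ball2 above 2 N and horizontal distance between carrier and scale_axis below 0.004 m and angle between carrier's own z axis and vertical below 0.03 rad and linear speed of carrier below 0.02 m/s); the robot touches nothing.
It fails at once if the scale is loaded beyond its 2 kg (seat sunk more than 1.35 mm) (value of joint seat above 0.00135 m).
It fails at once if the carrier is dropped onto the scale (moves faster than 0.25 m/s while less than 65 mm above the case's top) (horizontal distance between carrier and scale_axis below 0.05 m and z of carrier in the frame of scale_axis below 0.065 m and linear speed of carrier above 0.25 m/s).
It fails at once if any of the things standing by (pan, check weight, jar, mint bowl, brush, cup) is pushed more than 30 mm (distance of any of pan, weight, jar, bowl_mint, brush, cup from where it was at the start of the episode above 0.03 m).
It also fails if it takes over 54 s, if anything falls off the work surface, if the arm or the gripper's body presses on something with over 40 N, if the wrist force passes 120 N, or if a joint passes its speed limit or range.

## Working session

There is one attempt and no reset: what is moved stays moved. The work goes in short steps, Python scripts to look and compute and a tool call to move; the robot and the scene stay as the last step left them, time stands still between calls to the robot, and variables do not carry over. Pictures are saved under pics/ and viewed, about 8 in all and at most 12, crops included, and the job is handed in when it is done.

Besides the shell and the picture viewer there is one more tool, called after "Emit:" as a command line: name --argument value ..., lists and objects as JSON in quotes. play_rows: Moves the arm, as the interface text tells. Its arguments: {"type":"object","properties":{"deltas":{"type":"array"},"squeeze":{"type":"number"}},"required":["deltas"]}

```bash
mkdir -p pics; cat > h.py <<'E'
import numpy as np, cv2
from bench import r
from scipy.spatial.transform import Rotation as R
def cam(name,obs=None):
    m=r.camera_model(name); K=np.array(m["mtx"],float)
    if "T_tool_cam" in m:
        T=np.eye(4); T[:3,:3]=R.from_rotvec(obs["orientation"]).as_matrix(); T[:3,3]=obs["tcp_pos"]
        return K, T@np.array(m["T_tool_cam"])
    Rm=cv2.Rodrigues(np.array(m["rvec"],float))[0]; T=np.eye(4)
    T[:3,:3]=Rm.T; T[:3,3]=-Rm.T@np.array(m["tvec"],float).ravel(); return K,T
def shot(name):
    o=r.get_obs(); p,d=r.grab_frame(name); K,T=cam(name,o)
    np.savez(f"{name}.npz",p=p,d=d,K=K,T=T); return p,d,K,T
def ray(K,T,u,v):
    return T[:3,3], T[:3,:3]@(np.linalg.inv(K)@[u,v,1])
def onplane(K,T,u,v,z):
    o,d=ray(K,T,u,v); return o+d*(z-o[2])/d[2]
def cloud(d,K,T):
    v,u=np.mgrid[:d.shape[0],:d.shape[1]]; c=np.stack([(u-K[0,2])/K[0,0]*d,(v-K[1,2])/K[1,1]*d,d],-1)
    return c@T[:3,:3].T+T[:3,3]
def toolshift(target,o):  # world -> tool mm
    return R.from_rotvec(o["orientation"]).as_matrix().T@(np.array(target)-o["tcp_pos"])*1000
E
python3 - <<'E'
from h import *
ims=[]
for n in("scene","top"):
    p,d,K,T=shot(n); cv2.imwrite(f"pics/{n}0.png",p[:,:,::-1]); print(n,K.round(1).tolist(),T.round(3).tolist())
o=r.get_obs(); print(o, r.grip_point_offset); print(r.camera_model("wrist"))
print(R.from_rotvec(o["orientation"]).as_matrix().round(3))
E
```

```text
scene [[498.6, 0.0, 277.3], [0.0, 498.6, 204.7], [0.0, 0.0, 1.0]] [[0.51, 0.501, -0.699, 1.632], [0.86, -0.312, 0.404, -0.638], [-0.016, -0.807, -0.59, 1.007], [0.0, 0.0, 0.0, 1.0]]
top [[411.0, 0.0, 274.3], [0.0, 411.0, 207.6], [0.0, 0.0, 1.0]] [[0.02, -0.996, 0.087, 0.403], [-1.0, -0.021, -0.009, 0.003], [0.011, -0.087, -0.996, 1.101], [0.0, 0.0, 0.0, 1.0]]
{'clock': 0.1, 'joints': array([ 1.02995155,  0.47769371,  0.02235702,  1.55630099, -0.01149288,
        1.10931512, -0.0831048 ]), 'qvel': array([-0.00174036, -0.00306922,  0.00042249, -0.00280953, -0.00072599,
        0.00018214,  0.00100553]), 'tau': array([ 5.02048148e-03, -5.97758925e+01,  1.61406610e+00, -2.81952059e+01,
        1.28514622e-02,  5.04953787e-03,  2.23697958e-05]), 'tcp_pos': array([ 0.28283868, -0.61232201,  0.23046092]), 'orientation': array([-3.06685291e+00, -6.74145528e-01,  7.28563971e-04]), 'contact_force': array([-0.92958535, -0.25569586, -0.42234729]), 'moment': array([-0.01246885, -0.00965769,  0.02909165]), 'grip_width': 0.08519190963615429} 0.0187
{'mtx': array([[365.12725916,   0.        , 282.13985529],
       [  0.        , 365.12725916, 208.00264595],
       [  0.        ,   0.        ,   1.        ]]), 'T_tool_cam': array([[ 3.20808746e-06, -9.46783074e-01, -3.21872352e-01,
         8.15083909e-02],
       [ 9.99999750e-01, -2.24727561e-04,  6.70999968e-04,
        -7.82411424e-05],
       [-7.07625001e-04, -3.21872273e-01,  9.46782836e-01,
        -1.41873058e-01],
       [ 0.00000000e+00,  0.00000000e+00,  0.00000000e+00,
         1.00000000e+00]])}
[[ 0.908  0.419 -0.001]
 [ 0.419 -0.908  0.001]
 [-0.    -0.002 -1.   ]]
```

View pics/scene0.png

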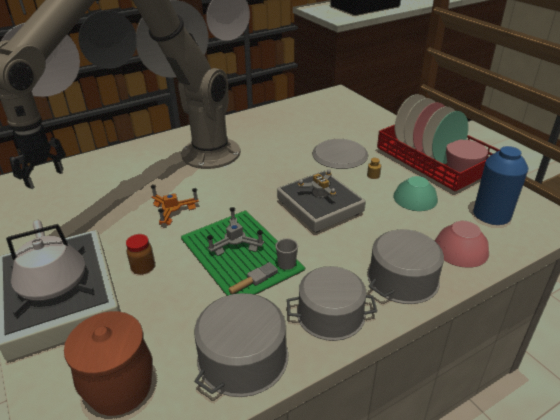

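View pics/top0.png

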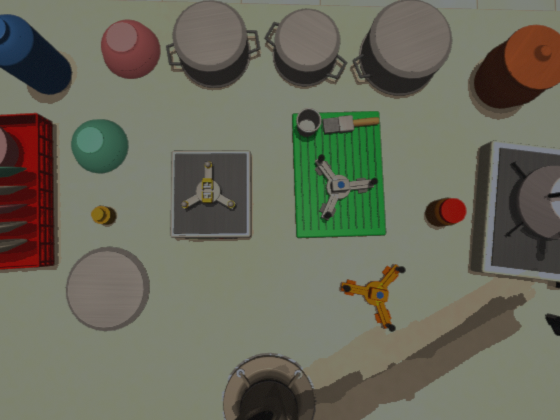

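The scene view shows the grey spider on the green board at about (235,235). An orange look-alike stands at (175,205), and the scale with its seat at (320,190). In the top view these are grey at (341,186), orange at (378,295) and the seat at (208,190). The grey one on the green board fits the description. I'll confirm it in one enlarged crop and measure it from both views.

```bash
python3 - <<'E'
from h import *
t=np.load("top.npz"); s=np.load("scene.npz")
a=cv2.resize(t["p"][140:235,295:395],None,fx=4,fy=4,interpolation=cv2.INTER_CUBIC)
b=cv2.resize(t["p"][140:235,165:260],None,fx=4,fy=4,interpolation=cv2.INTER_CUBIC)
cv2.imwrite("pics/crop.png",np.hstack([a,b])[:,:,::-1])
for n,f in(("top",t),("scene",s)):
    P=cloud(f["d"],f["K"],f["T"]); ok=f["d"]>0
    hsv=cv2.cvtColor(f["p"],cv2.COLOR_RGB2HSV)
    g=(cv2.inRange(hsv,(45,120,40),(75,255,255))>0)&ok&(P[...,2]<.05)
    q=P[g]; q=q[(abs(q[:,0]-np.median(q[:,0]))<.2)&(abs(q[:,1]-np.median(q[:,1]))<.25)]
    rect=cv2.minAreaRect(q[:,:2].astype(np.float32)); print(n,"board",rect,np.median(q[:,2]),np.percentile(q[:,2],[2,98]))
    bb=cv2.boxPoints(rect); c=np.array(rect[0])
    # carrier: points above board z>30 mm near center within rect
    m=ok&(P[...,2]>.055)&(P[...,2]<.12)&(np.hypot(P[...,0]-c[0],P[...,1]-c[1])<.15)
    nl,lab,st,ce=cv2.connectedComponentsWithStats(m.astype(np.uint8))
    for i in range(1,nl):
        if st[i,4]>8: w=P[lab==i]; print(" blob px",ce[i].round(),st[i,4],w.mean(0).round(4),w[:,2].max().round(4))
    # scale case top, seat
    m=ok&(P[...,2]>.05)&(P[...,2]<.070)&(np.hypot(P[...,0]-.46,P[...,1]-.16)<.2)
    w=P[m].astype(np.float32); print("case",cv2.minAreaRect(w[:,:2]),np.median(w[:,2]))
E
```

```text
top board ((0.595426619052887, -0.1762826293706894), (0.3367069661617279, 0.2366439551115036), 3.134187936782837) 0.013278308906067182 [0.0089604  0.01750232]
 blob px [312. 127.] 103 [ 0.7025 -0.0992  0.0761] 0.0886
 blob px [321. 158.] 43 [ 0.622  -0.1218  0.0792] 0.085
 blob px [340. 185.] 211 [ 0.5544 -0.1719  0.073 ] 0.0794
 blob px [374. 181.] 47 [ 0.5654 -0.2552  0.078 ] 0.0853
 blob px [328. 215.] 39 [ 0.4781 -0.1406  0.0815] 0.0858Traceback (most recent call last):
  File "<stdin>", line 20, in <module>
cv2.error: OpenCV(4.12.0) /io/opencv/modules/imgproc/src/convhull.cpp:143: error: (-215:Assertion failed) total >= 0 && (depth == CV_32F || depth == CV_32S) in function 'convexHull'
```

View pics/crop.png

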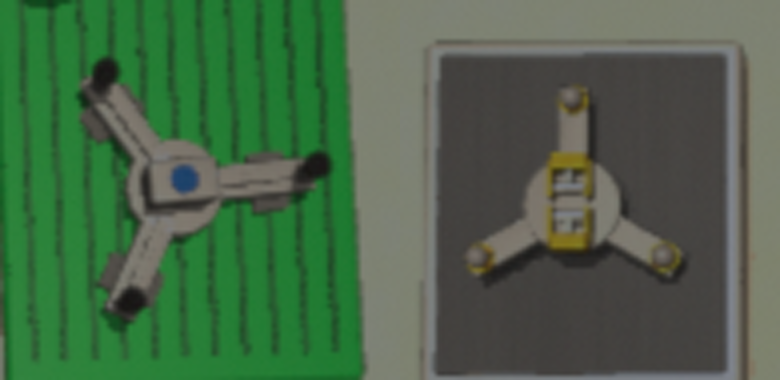

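The left crop confirms the grey carrier: dark pillar tops, a blue dot on the hub, and the hub's long side along the arm pointing right in the image, so that arm is +x. The right crop shows the seat: three bare steel balls, yellow clips and white rollers. Next I measure the scale and check the carrier in both views.

```bash
python3 - <<'E'
from h import *
t=np.load("top.npz"); s=np.load("scene.npz")
for n,f in(("top",t),("scene",s)):
    P=cloud(f["d"],f["K"],f["T"]); ok=f["d"]>0
    def near(c,rad): return ok&(np.hypot(P[...,0]-c[0],P[...,1]-c[1])<rad)
    def blobs(m,tag,k=6):
        nl,lab,st,ce=cv2.connectedComponentsWithStats(m.astype(np.uint8))
        for i in range(1,nl):
            if st[i,4]>k: w=P[lab==i]; print(n,tag,ce[i].round(1),st[i,4],w.mean(0).round(4),w[:,2].max().round(4))
    hsv=cv2.cvtColor(f["p"],cv2.COLOR_RGB2HSV)
    blobs(near((.555,-.173),.12)&(P[...,2]>.06)&(P[...,2]<.1),"carrier")
    blobs(near((.555,-.173),.05)&(cv2.inRange(hsv,(95,80,40),(125,255,255))>0),"bluedot",3)
    m=near((.55,.16),.16)&(P[...,2]>.05)&(P[...,2]<.070); w=P[m].astype(np.float32)
    rect=cv2.minAreaRect(w[:,:2]); print(n,"case",rect,np.median(w[:,2]))
    blobs(near(rect[0],.1)&(P[...,2]>.08),"seat")
    y=near((.55,.16),.1)&(cv2.inRange(hsv,(20,120,60),(35,255,255))>0)
    blobs(y,"yellow",3)
E
```

```text
top carrier [321.  157.4] 41 [ 0.6222 -0.1218  0.0802] 0.085
top carrier [340.3 184.9] 205 [ 0.5544 -0.1722  0.0735] 0.0794
top carrier [373.9 180.8] 42 [ 0.5655 -0.2555  0.0804] 0.0853
top carrier [328.  214.5] 39 [ 0.4781 -0.1406  0.0815] 0.0858
top bluedot [340.5 184.4] 33 [ 0.5554 -0.1724  0.0753] 0.0792Traceback (most recent call last):
  File "<stdin>", line 14, in <module>
cv2.error: OpenCV(4.12.0) /io/opencv/modules/imgproc/src/convhull.cpp:143: error: (-215:Assertion failed) total >= 0 && (depth == CV_32F || depth == CV_32S) in function 'convexHull'
```

```bash
python3 - <<'E'
from h import *
for n,win in(("top",(145,242,168,255)),("scene",(160,232,270,370))):
    f=np.load(n+".npz"); P=cloud(f["d"],f["K"],f["T"]); a,b,c,e=win
    print(n,(f["d"][a:b,c:e]>0).mean()); Q=P[a:b,c:e][f["d"][a:b,c:e]>0]
    if len(Q): print(np.percentile(Q,[5,50,95],axis=0).round(3).tolist())
t=np.load("top.npz")
for uv in((174,152),(249,152),(249,237),(174,237)): print("case corner",onplane(t["K"],t["T"],*uv,.061).round(4))
hsv=cv2.cvtColor(t["p"],cv2.COLOR_RGB2HSV)
y=cv2.inRange(hsv,(18,100,60),(36,255,255)); y[:145]=0;y[242:]=0;y[:,:168]=0;y[:,255:]=0
nl,lab,st,ce=cv2.connectedComponentsWithStats(y)
for i in range(1,nl):
    if st[i,4]>3: print("yellow",ce[i].round(1),st[i,4],onplane(t["K"],t["T"],*ce[i],.105).round(4))
f=np.load("scene.npz");P=cloud(f["d"],f["K"],f["T"]);ok=f["d"]>0
m=ok&(np.hypot(P[...,0]-.555,P[...,1]+.173)<.11)&(P[...,2]>.06)&(P[...,2]<.1)
nl,lab,st,ce=cv2.connectedComponentsWithStats(m.astype(np.uint8))
for i in range(1,nl):
    if st[i,4]>6: w=P[lab==i]; print("scene",ce[i].round(1),st[i,4],w.mean(0).round(4),w[:,2].max().round(4))
E
```

```text
top 0.9950231070031994
[[0.418, 0.057, -0.002], [0.527, 0.153, 0.059], [0.655, 0.258, 0.1]]
scene 0.9969444444444444
[[0.267, 0.027, -0.001], [0.523, 0.165, 0.008], [0.652, 0.396, 0.099]]
case corner [0.6319 0.2531 0.061 ]
case corner [0.6363 0.0611 0.061 ]
case corner [0.4186 0.0555 0.061 ]
case corner [0.4147 0.2441 0.061 ]
yellow [209.2 165.5] 17 [0.5907 0.1552 0.105 ]
yellow [207.1 181.5] 71 [0.5509 0.159  0.105 ]
yellow [207.2 198.5] 69 [0.5093 0.1572 0.105 ]
yellow [185.6 204.9] 18 [0.4924 0.2092 0.105 ]
yellow [231.9 204.8] 18 [0.4952 0.0969 0.105 ]
scene [232.2 210.7] 36 [ 0.4834 -0.1371  0.0761] 0.0881
scene [234.1 228.9] 148 [ 0.5637 -0.1713  0.0731] 0.0826
scene [259.6 233.5] 42 [ 0.6274 -0.1195  0.0775] 0.0876
scene [209.9 238.5] 43 [ 0.5715 -0.2531  0.0776] 0.088
```

Emit:
play_rows --deltas '[[85, [54, -35.6, -10], [0, 0, -0.158]], [85, [108, -71, -20], [0, 0, -0.316]], [85, [162, -107, -20], [0, 0, -0.474]], [85, [216, -142, -20], [0, 0, -0.632]], [85, [270, -178, -20], [0, 0, -0.79]], [85, [324, -214, -20], [0, 0, -0.949]], [85, [378, -249, -20], [0, 0, -1.107]], [85, [432, -285, -20], [0, 0, -1.265]]]'

```text
clock: 1.1
tcp_pos: [0.546, -0.1871, 0.2506]
orientation: [-2.069, -2.362, -0.0]
contact_force: [0.9, -0.2, -0.6]
grip_width: 0.0847
```

Emit:
play_rows --deltas '[[85, [0, 0, 0], [0, 0, 0]], [85, [0, 0, 0], [0, 0, 0]]]'

```text
clock: 1.35
tcp_pos: [0.5456, -0.1872, 0.2502]
orientation: [-2.069, -2.361, 0.001]
contact_force: [-0.1, -1.3, -0.0]
grip_width: 0.0849
```

```bash
python3 - <<'E'
from h import *
o=r.get_obs(); print(o["clock"],o["tcp_pos"],o["joints"].round(2)); print(R.from_rotvec(o["orientation"]).as_matrix().round(3))
p,d,K,T=shot("wrist"); cv2.imwrite("pics/w1.png",p[:,:,::-1])
P=cloud(d,K,T); ok=d>0
m=ok&(np.hypot(P[...,0]-.556,P[...,1]+.173)<.12)&(P[...,2]>.055)&(P[...,2]<.1)
nl,lab,st,ce=cv2.connectedComponentsWithStats(m.astype(np.uint8))
for i in range(1,nl):
    if st[i,4]>20: w=P[lab==i]; print(ce[i].round(1),st[i,4],w.mean(0).round(4),np.percentile(w[:,2],[10,50,90]).round(4), cv2.minAreaRect(np.ascontiguousarray(w[w[:,2]>.07][:,:2],np.float32)) if (w[:,2]>.07).sum()>5 else '')
E
```

```text
1.35 [ 0.54558829 -0.18723158  0.2501507 ] [ 0.55  0.33 -0.41  1.75  0.15  1.09  0.22]
[[-0.131  0.991 -0.002]
 [ 0.991  0.131  0.001]
 [ 0.001 -0.002 -1.   ]]
[213.4 117. ] 380 [ 0.4799 -0.1389  0.0805] [0.0801 0.0811 0.0821] ((0.4794832468032837, -0.1391199380159378), (0.017108237370848656, 0.016973653808236122), 51.62995147705078)
[386.4 118. ] 412 [ 0.6228 -0.1209  0.0794] [0.0782 0.0811 0.0822] ((0.62346351146698, -0.12102892994880676), (0.017287274822592735, 0.017291007563471794), 19.916461944580078)
[298.8 163.6] 1584 [ 0.5565 -0.17    0.0737] [0.0725 0.0742 0.0755] ((0.556814968585968, -0.17182938754558563), (0.027936015278100967, 0.04398065805435181), 7.045743942260742)
[297.  251.9] 347 [ 0.5669 -0.2534  0.0771] [0.0624 0.0809 0.0821] ((0.5671976208686829, -0.2545870542526245), (0.01699814572930336, 0.016829432919621468), 31.57894515991211)
```

View pics/w1.png

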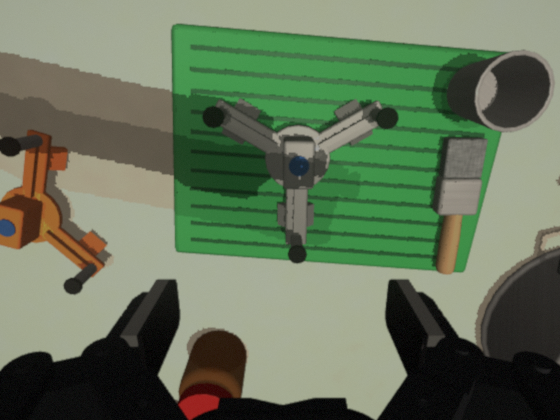

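The wrist view shows the carrier's hub (299,164) and three pillar tops (213,117), (386,118), (297,252). The hub measures 28×44 mm, with its top at 74 mm and the pillars at 81 mm, which agrees with the text. The hub centre is (0.5568,-0.1718) and agrees with the top view. I'll go down on it.

Emit:
play_rows --deltas '[[85, [7, 7, 30], [0, 0, 0.007]], [85, [14, 13.5, 75], [0, 0, 0.007]], [85, [14, 13.5, 120], [0, 0, 0.007]], [85, [14, 13.5, 155], [0, 0, 0.007]], [85, [14, 13.5, 180], [0, 0, 0.007]], [85, [14, 13.5, 195], [0, 0, 0.007]], [85, [14, 13.5, 204], [0, 0, 0.007]], [85, [14, 13.5, 207], [0, 0, 0.007]]]'

```text
clock: 2.4
tcp_pos: [0.5564, -0.1731, 0.0433]
orientation: [-2.081, -2.351, 0.002]
contact_force: [0.3, 0.0, 0.6]
grip_width: 0.085
```

Emit:
play_rows --deltas '[[24, [0, 0, 0], [0, 0, 0]], [15, [0, 0, 0], [0, 0, 0]], [15, [0, 0, 0], [0, 0, 0]], [15, [0, 0, 0], [0, 0, 0]], [15, [0, 0, 0], [0, 0, 0]], [15, [0, 0, 0], [0, 0, 0]]]' --squeeze 50

```text
clock: 3.15
tcp_pos: [0.557, -0.1731, 0.044]
orientation: [-2.082, -2.352, 0.001]
contact_force: [-0.3, -0.4, 5.3]
grip_width: 0.0275
```

The grip closed at 27.5 mm, which matches the 28 mm hub. The slight upward force means the fingertips brush the arms. Lifting.

Emit:
play_rows --deltas '[[15, [0, 0, -5], [0, 0, 0]], [15, [0, 0, -20], [0, 0, 0]], [15, [0, 0, -45], [0, 0, 0]], [15, [0, 0, -80], [0, 0, 0]], [15, [0, 0, -120], [0, 0, 0]], [15, [0, 0, -160], [0, 0, 0]], [15, [0, 0, -180], [0, 0, 0]], [15, [0, 0, -190], [0, 0, 0]]]'

```text
clock: 4.15
tcp_pos: [0.5572, -0.1731, 0.2355]
orientation: [2.082, 2.352, 0.0]
contact_force: [0.5, -0.2, -5.0]
grip_width: 0.0276
```

```bash
python3 - <<'E'
from h import *
o=r.get_obs(); print(o["clock"],o["tcp_pos"],o["contact_force"],o["moment"],o["grip_width"],o["joints"].round(2)); print(R.from_rotvec(o["orientation"]).as_matrix().round(3))
p,d,K,T=shot("top"); cv2.imwrite("pics/t2.png",cv2.resize(p[100:300,150:450],None,fx=2.5,fy=2.5)[:,:,::-1])
E
```

```text
4.15 [ 0.55716112 -0.17311397  0.23554434] [ 0.45380406 -0.20431983 -5.02796873] [-0.02124704  0.02333342  0.01251599] 0.027623353276526003 [ 0.52  0.35 -0.42  1.75  0.16  1.07  0.17]
[[-0.122  0.993  0.001]
 [ 0.993  0.122 -0.   ]
 [-0.     0.    -1.   ]]
```

Lifted, and the load reads 5.0 N, about 0.51 kg. Next I turn to the placing yaw and move beside the scale, so the wrist camera can see past the carrier.

Emit:
play_rows --deltas '[[15, [25, -6, -10], [0, 0, 0.09]], [15, [70, -18, -25], [0, 0, 0.2]], [15, [120, -31, -40], [0, 0, 0.33]], [15, [170, -43, -50], [0, 0, 0.46]], [15, [210, -53, -50], [0, 0, 0.57]], [15, [233, -59, -50], [0, 0, 0.648]], [15, [233, -59, -50], [0, 0, 0.648]]]'

```text
clock: 5.08
tcp_pos: [0.469, 0.0529, 0.2851]
orientation: [2.719, 1.573, -0.002]
contact_force: [0.7, -0.9, -5.0]
grip_width: 0.0271
```

Emit:
play_rows --deltas '[[15, [0, 0, 0], [0, 0.1, 0]], [15, [0, 0, 0], [0, 0.2, 0]], [15, [0, 0, 0], [0, 0.3, 0]], [15, [0, 0, 0], [0, 0.35, 0]], [15, [0, 0, 0], [0, 0.35, 0]], [15, [0, 0, 0], [0, 0.35, 0]]]'

```text
clock: 5.82
tcp_pos: [0.469, 0.0527, 0.2849]
orientation: [-2.539, -1.469, -0.446]
contact_force: [-0.6, 0.1, -4.4]
grip_width: 0.0272
```

```bash
python3 - <<'E'
from h import *
o=r.get_obs(); print(o["clock"],o["tcp_pos"],o["joints"].round(2)); print(R.from_rotvec(o["orientation"]).as_matrix().round(3))
p,d,K,T=shot("wrist"); cv2.imwrite("pics/w2.png",p[:,:,::-1]); np.savez("w2.npz",p=p,d=d,K=K,T=T)
P=cloud(d,K,T); ok=d>0
m=ok&(np.hypot(P[...,0]-.53,P[...,1]-.155)<.09)&(P[...,2]>.085)&(P[...,2]<.14)
nl,lab,st,ce=cv2.connectedComponentsWithStats(m.astype(np.uint8))
for i in range(1,nl):
    if st[i,4]>10: w=P[lab==i]; print(ce[i].round(1),st[i,4],w.mean(0).round(4),np.percentile(w[:,2],[5,50,98]).round(4))
E
```

```text
5.825 [0.46904102 0.05274658 0.28485752] [ 0.39  0.03 -0.44  2.07 -0.36  0.89 -0.36]
[[ 0.469  0.867  0.169]
 [ 0.815 -0.498  0.296]
 [ 0.341 -0.001 -0.94 ]]
[283.3 116.9] 5840 [0.5295 0.1573 0.1046] [0.0971 0.1004 0.1188]
```

View pics/w2.png

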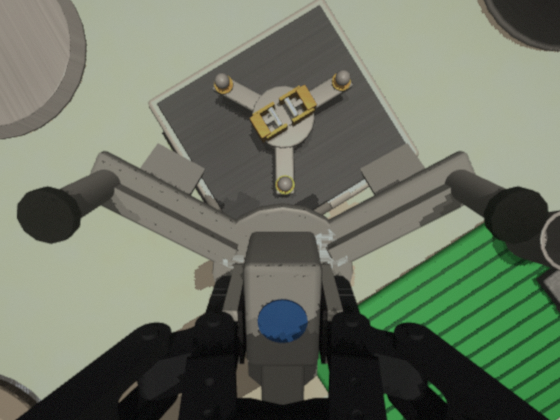

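The wrist view shows the seat clear of the carrier: balls at (223,81), (343,79) and (285,184), with the catch at (283,112). I'll fit the ball spheres from depth and check them against the top camera.

```bash
cat > balls.py <<'E'
from h import *
from scipy.optimize import least_squares
f=np.load("w2.npz"); P=cloud(f["d"],f["K"],f["T"]); K,T=f["K"],f["T"]
C=[]
for u,v in((223,81),(343,79),(285,184)):
    w=P[v-11:v+12,u-11:u+12].reshape(-1,3); zt=np.percentile(w[:,2],97)
    s=w[w[:,2]>zt-.004]
    q=least_squares(lambda c:np.linalg.norm(s-c,axis=1)-.007,s.mean(0)-[0,0,.004],loss="soft_l1",f_scale=.0007)
    C.append(q.x); print(len(s),zt.round(4),q.x.round(4),"rms",np.sqrt(np.mean((np.linalg.norm(s-q.x,axis=1)-.007)**2)).round(5))
C=np.array(C); c=C.mean(0); print("centre",c.round(4)); r_=C-c
print("radii",np.hypot(r_[:,0],r_[:,1]).round(4),"ang",np.degrees(np.arctan2(r_[:,1],r_[:,0])).round(2))
# circles in image -> rays on plane of ball centre height
g=cv2.cvtColor(f["p"],cv2.COLOR_RGB2GRAY)
# top-view check: rays to the yellow clips/ball px
t=np.load("top.npz")
tt=cv2.cvtColor(t["p"],cv2.COLOR_RGB2GRAY)
for b in C:
    Ti=np.linalg.inv(t["T"]); x=t["K"]@(Ti[:3,:3]@b+Ti[:3,3]); print("ball in top px",(x[:2]/x[2]).round(1))
m=(f["d"]>0)&(P[...,2]>.052)&(P[...,2]<.068)&(np.hypot(P[...,0]-.53,P[...,1]-.155)<.17); print("case top z",np.median(P[m][:,2]))
E
python3 balls.py
```

```text
145 0.1151 [0.4962 0.2138 0.1084] rms 0.00054
140 0.1153 [0.5935 0.1589 0.1195] rms 0.0416
143 0.1153 [0.4992 0.1014 0.1084] rms 0.0278
centre [0.5296 0.158  0.1121]
radii [0.065  0.0639 0.0643] ang [ 120.93    0.78 -118.26]
ball in top px [183.4 203.2]
ball in top px [206.8 163.2]
ball in top px [229.9 203. ]
case top z 0.06009553247671506
```

```bash
python3 - <<'E'
from h import *
f=np.load("w2.npz"); d=f["d"]; K=f["K"]
Tt=np.array(r.camera_model("wrist")["T_tool_cam"]); Q=cloud(d,K,Tt)*1000  # tool frame, mm
v,u=np.mgrid[:420,:560]
# hub top around blue dot
hsv=cv2.cvtColor(f["p"],cv2.COLOR_RGB2HSV)
m=(cv2.inRange(hsv,(95,80,30),(130,255,255))>0)&(abs(u-283)<40)&(abs(v-320)<40)&(d>0)
w=Q[m]; print("dot",m.sum(),w.mean(0).round(1),np.ptp(w,axis=0).round(1))
hub=(abs(u-283)<45)&(v>225)&(v<400)&(d>0)&(abs(Q[...,2]-np.median(w[:,2]))<3)
h=Q[hub]; print("hubtop",hub.sum(),np.percentile(h,[1,50,99],axis=0).round(1).tolist())
A=np.c_[h[:,:2],np.ones(len(h))]; print("plane",np.linalg.lstsq(A,h[:,2],rcond=None)[0].round(4))
for uc,vc in((50,214),(515,214)):
    m=(np.hypot(u-uc,v-vc)<32)&(d>0); z=Q[m]; zt=np.percentile(z[:,2],3); z=z[z[:,2]<zt+4]; print("pillar",z.mean(0).round(1),np.percentile(z[:,2],50).round(1))
E
```

```text
dot 1675 [  1.2  -0.9 -31.6] [18.5 17.6  3.8]
hubtop 7796 [[-19.8, -14.4, -33.1], [3.8, -0.5, -30.7], [22.3, 13.0, -28.8]]
plane [ 8.60000e-03 -1.60000e-03 -3.07363e+01]
pillar [ 43.3 -72.4 -37.2] -37.3
pillar [ 43.4  70.9 -37.4] -37.5
```

In the hand the carrier is level (0.009 rad), with its centre at tool (1.3,-0.75) mm and its origin 30.5 mm below the TCP. The ball centres are at z 0.1084, so home has the origin at 0.1043, 44 mm above the case and inside the 25 to 53 range. I'll level the tool and hover.

Emit:
play_rows --deltas '[[15, [0, 0, 0], [0, -0.1, 0]], [15, [0, 0, 0], [0, -0.2, 0]], [15, [0, 0, 0], [0, -0.3, 0]], [15, [0, 0, 0], [0, -0.35, 0]], [15, [0, 0, 0], [0, -0.35, 0]], [15, [0, 0, 0], [0, -0.35, 0]]]'

```text
clock: 6.62
tcp_pos: [0.4691, 0.0531, 0.2848]
orientation: [-2.719, -1.574, 0.002]
contact_force: [0.5, 0.2, -5.5]
grip_width: 0.0269
```

Emit:
play_rows --deltas '[[15, [25, 0, 0], [0, 0, -0.009]], [15, [60, 0.4, 0], [0, 0, -0.0175]], [15, [95, 0.8, 20], [0, 0, -0.0175]], [15, [115, 0.8, 45], [0, 0, -0.0175]], [15, [120, 0.8, 70], [0, 0, -0.0175]], [15, [120, 0.8, 90], [0, 0, -0.0175]], [15, [120, 0.8, 100], [0, 0, -0.0175]], [15, [120, 0.8, 100], [0, 0, -0.0175]]]'

```text
clock: 7.62
tcp_pos: [0.5293, 0.156, 0.1844]
orientation: [-2.705, -1.597, 0.003]
contact_force: [-0.2, 0.7, -3.8]
grip_width: 0.0275
```

```bash
python3 - <<'E'
from h import *
o=r.get_obs(); print(o["clock"],o["tcp_pos"],o["contact_force"].round(2)); M=R.from_rotvec(o["orientation"]).as_matrix(); print(M.round(4), np.degrees(np.arctan2(M[1,0],M[0,0])))
print("shift to target xy, z .160:",toolshift([.5296,.1565,.160],o).round(2))
p,d,K,T=shot("scene"); a=cv2.resize(p[130:240,260:380],None,fx=5,fy=5,interpolation=cv2.INTER_CUBIC); cv2.imwrite("pics/s3.png",a[:,:,::-1])
E
```

```text
7.625 [0.52926176 0.15597211 0.18441432] [-0.2   0.66 -3.81]
[[ 4.834e-01  8.754e-01 -2.000e-03]
 [ 8.754e-01 -4.834e-01 -9.000e-04]
 [-1.800e-03 -1.300e-03 -1.000e+00]] 61.09367719570369
shift to target xy, z .160: [ 0.67  0.07 24.41]
```

View pics/s3.png

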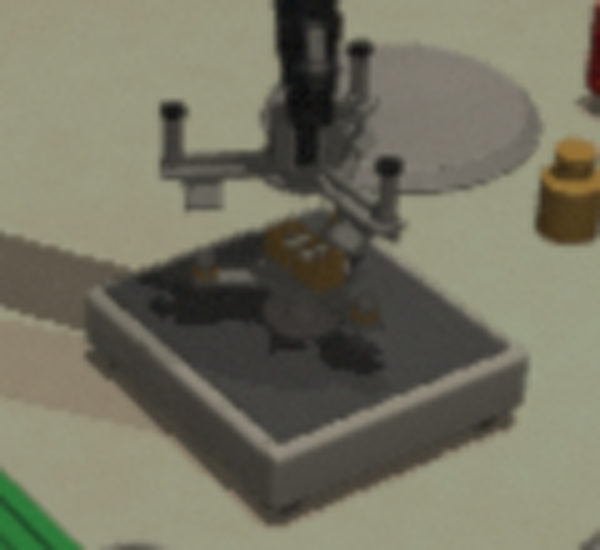

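The scene view shows the carrier level above the seat, its left foot (204,192) straight over the ball (205,268) and its front foot (348,237) over the ball (365,312). I'll descend in stages and watch the force.

Emit:
play_rows --deltas '[[15, [0.7, 0, 6], [0, 0, 0]], [15, [0.7, 0, 13], [0, 0, 0]], [15, [0.7, 0, 20], [0, 0, 0]], [15, [0.7, 0, 26], [0, 0, 0]], [15, [0.7, 0, 31], [0, 0, 0]], [15, [0.7, 0, 34], [0, 0, 0]], [15, [0.7, 0, 36], [0, 0, 0]], [15, [0.7, 0, 36], [0, 0, 0]]]'

```text
clock: 8.68
tcp_pos: [0.5301, 0.1569, 0.1491]
orientation: [2.705, 1.597, -0.001]
contact_force: [-0.9, -0.3, -5.7]
grip_width: 0.0277
```

Emit:
play_rows --deltas '[[15, [0, 0, 1], [0, 0, 0]], [15, [0, 0, 2], [0, 0, 0]], [15, [0, 0, 3], [0, 0, 0]], [15, [0, 0, 3], [0, 0, 0]]]'

```text
clock: 9.18
tcp_pos: [0.53, 0.1569, 0.146]
orientation: [-2.705, -1.597, 0.002]
contact_force: [-0.2, 0.9, -5.2]
grip_width: 0.0271
```

```bash
python3 - <<'E'
from h import *
o=r.get_obs(); print(o["clock"],o["tcp_pos"],o["contact_force"].round(2),o["moment"].round(3)); print(toolshift([.5296,.1565,.142],o).round(2))
E
```

```text
9.175 [0.53001534 0.15694448 0.14603038] [-0.16  0.91 -5.21] [-0.003  0.008 -0.052]
[-0.59 -0.15  4.03]
```

Emit:
play_rows --deltas '[[15, [0, 0, 1], [0, 0, 0]], [15, [0, 0, 2], [0, 0, 0]], [15, [0, 0, 2], [0, 0, 0]]]'

```text
clock: 9.55
tcp_pos: [0.5299, 0.1569, 0.1439]
orientation: [2.705, 1.597, -0.002]
contact_force: [0.9, -1.3, -4.5]
grip_width: 0.0272
```

Emit:
play_rows --deltas '[[15, [0, 0, 1], [0, 0, 0]], [15, [0, 0, 1], [0, 0, 0]]]'

```text
clock: 9.8
tcp_pos: [0.5302, 0.157, 0.1431]
orientation: [2.705, 1.597, -0.001]
contact_force: [0.2, 0.5, -4.1]
grip_width: 0.0276
```

Emit:
play_rows --deltas '[[15, [0, 0, 0.7], [0, 0, 0]], [15, [0, 0, 0.7], [0, 0, 0]]]'

```text
clock: 10.05
tcp_pos: [0.5303, 0.1571, 0.1427]
orientation: [2.705, 1.597, -0.001]
contact_force: [-0.5, -0.1, 0.1]
grip_width: 0.027
```

Contact is at 0.1428, as predicted, and the catch is taking load. From here I push in small steps.

Emit:
play_rows --deltas '[[15, [0, 0, 0.7], [0, 0, 0]], [15, [0, 0, 0.7], [0, 0, 0]]]'

```text
clock: 10.3
tcp_pos: [0.5306, 0.1571, 0.1424]
orientation: [2.705, 1.597, 0.0]
contact_force: [-1.4, -0.4, 2.1]
grip_width: 0.0273
```

Emit:
play_rows --deltas '[[15, [0, 0, 0.7], [0, 0, 0]], [15, [0, 0, 0.7], [0, 0, 0]]]'

```text
clock: 10.55
tcp_pos: [0.5308, 0.1573, 0.142]
orientation: [2.705, 1.597, 0.001]
contact_force: [-1.0, -0.2, 4.0]
grip_width: 0.0271
```

Emit:
play_rows --deltas '[[15, [-0.6, -0.5, 0.8], [0, 0, 0]], [15, [-0.6, -0.5, 0.8], [0, 0, 0]]]'

```text
clock: 10.8
tcp_pos: [0.5306, 0.1573, 0.1416]
orientation: [2.705, 1.597, 0.004]
contact_force: [-0.6, -0.7, 5.5]
grip_width: 0.0273
```

Emit:
play_rows --deltas '[[15, [0, 0, 0.8], [0, 0, 0]], [15, [0, 0, 0.8], [0, 0, 0]]]'

```text
clock: 11.05
tcp_pos: [0.5308, 0.1576, 0.1411]
orientation: [2.705, 1.597, 0.005]
contact_force: [-0.8, -0.6, 5.2]
grip_width: 0.0272
```

Emit:
play_rows --deltas '[[15, [-0.5, -0.5, 0.8], [0, 0, 0]], [15, [-0.5, -0.5, 0.8], [0, 0, 0]]]'

```text
clock: 11.3
tcp_pos: [0.5303, 0.1577, 0.1404]
orientation: [2.705, 1.597, 0.006]
contact_force: [-0.5, 0.3, 2.1]
grip_width: 0.0271
```

Emit:
play_rows --deltas '[[15, [0, 0, 0.8], [0, 0, 0]], [15, [0, 0, 0.8], [0, 0, 0]]]'

```text
clock: 11.55
tcp_pos: [0.5301, 0.1576, 0.1391]
orientation: [2.705, 1.597, 0.005]
contact_force: [-0.2, -1.1, -0.6]
grip_width: 0.0275
```

```bash
python3 - <<'E'
from h import *
o=r.get_obs(); print(o["clock"],o["tcp_pos"],o["contact_force"].round(2),o["moment"].round(3),R.from_rotvec(o["orientation"]).as_matrix().round(4).tolist()); print(toolshift([.5299,.1569,.142],o).round(2))
E
```

```text
11.55 [0.53009069 0.15763477 0.13910235] [-0.23 -1.1  -0.59] [ 0.151 -0.058 -0.01 ] [[0.4828, 0.8757, 0.0029], [0.8757, -0.4828, 0.0013], [0.0026, 0.0019, -1.0]]
[-0.73  0.19 -2.9 ]
```

The load is falling, so the head is passing the rollers. I'll follow it down.

Emit:
play_rows --deltas '[[15, [0, 0, 0.8], [0, 0, 0]], [15, [0, 0, 1.2], [0, 0, 0]]]'

```text
clock: 11.8
tcp_pos: [0.5297, 0.1572, 0.137]
orientation: [2.705, 1.597, 0.003]
contact_force: [0.2, 1.3, -7.1]
grip_width: 0.0271
```

Emit:
play_rows --deltas '[[15, [0, 0, 0.8], [0, 0, 0]], [15, [0, 0, 1.2], [0, 0, 0]]]'

```text
clock: 12.05
tcp_pos: [0.5297, 0.1572, 0.1355]
orientation: [-2.705, -1.597, -0.003]
contact_force: [2.6, 0.5, -5.6]
grip_width: 0.0274
```

Emit:
play_rows --deltas '[[15, [0, 0, 0.8], [0, 0, 0]], [15, [0, 0, 1.2], [0, 0, 0]]]'

```text
clock: 12.3
tcp_pos: [0.5301, 0.1575, 0.1347]
orientation: [2.705, 1.598, 0.004]
contact_force: [1.4, 0.6, -0.8]
grip_width: 0.0274
```

Emit:
play_rows --deltas '[[15, [0, 0, 0.7], [0, 0, 0]], [15, [0, 0, 0.7], [0, 0, 0]]]'

```text
clock: 12.55
tcp_pos: [0.5301, 0.1577, 0.1344]
orientation: [2.705, 1.598, 0.005]
contact_force: [-0.7, 1.1, 2.1]
grip_width: 0.0272
```

Emit:
play_rows --deltas '[[15, [0, 0, 0.6], [0, 0, 0]], [15, [0, 0, 0.6], [0, 0, 0]]]'

```text
clock: 12.8
tcp_pos: [0.5302, 0.1577, 0.1342]
orientation: [2.704, 1.598, 0.005]
contact_force: [-0.8, -0.2, 3.9]
grip_width: 0.0274
```

Emit:
play_rows --deltas '[[15, [0, 0, 0.8], [0, 0, 0]], [15, [0, 0, 0.8], [0, 0, 0]]]'

```text
clock: 13.05
tcp_pos: [0.5302, 0.1579, 0.1339]
orientation: [2.704, 1.598, 0.005]
contact_force: [-1.3, 0.6, 8.0]
grip_width: 0.0276
```

Emit:
play_rows --deltas '[[15, [0, 0, 0.8], [0, 0, 0]], [15, [0, 0, 0.8], [0, 0, 0]]]'

```text
clock: 13.3
tcp_pos: [0.5303, 0.1579, 0.1337]
orientation: [2.704, 1.598, 0.005]
contact_force: [-2.5, -1.0, 9.0]
grip_width: 0.0275
```

The load is about 14 N and rising steeply, so it is seated. I'll ease off and open the fingers.

Emit:
play_rows --deltas '[[15, [0, 0, -0.3], [0, 0, 0]], [15, [0, 0, -0.3], [0, 0, 0]], [32, [0, 0, -0.3], [0, 0, 0]], [45, [0, 0, -0.3], [0, 0, 0]], [60, [0, 0, -0.3], [0, 0, 0]], [60, [0, 0, -0.3], [0, 0, 0]], [60, [0, 0, -0.3], [0, 0, 0]]]'

```text
clock: 14.18
tcp_pos: [0.5302, 0.1579, 0.134]
orientation: [2.704, 1.598, 0.005]
contact_force: [0.4, -0.2, 0.7]
grip_width: 0.0602
```

```bash
python3 - <<'E'
from h import *
o=r.get_obs(); print(o["clock"],o["tcp_pos"],o["contact_force"].round(2),o["moment"].round(3),o["grip_width"])
Tt=np.array(r.camera_model("wrist")["T_tool_cam"]); p,d,K,T=shot("wrist"); np.savez("w4.npz",p=p,d=d,K=K,T=T)
cv2.imwrite("pics/w4.png",p[:,:,::-1])
P=cloud(d,K,T); v,u=np.mgrid[:420,:560]
m=(d>0)&(np.hypot(P[...,0]-.53,P[...,1]-.158)<.12)&(P[...,2]>.15)&(P[...,2]<.19)
nl,lab,st,ce=cv2.connectedComponentsWithStats(m.astype(np.uint8))
for i in range(1,nl):
    if st[i,4]>100: w=P[lab==i]; print(ce[i].round(),st[i,4],w.mean(0).round(4),np.percentile(w[:,2],[5,50,95]).round(4))
E
```

```text
14.175 [0.53023389 0.15789065 0.13400485] [ 0.42 -0.16  0.69] [0.029 0.05  0.013] 0.0601890252257802
[509. 210.] 3576 [0.6129 0.1632 0.1682] [0.1533 0.1712 0.1725]
[ 54. 213.] 3570 [0.4883 0.2307 0.1682] [0.1533 0.1711 0.1723]
[283. 307.] 8880 [0.5324 0.1634 0.1636] [0.1555 0.1645 0.166 ]
[165. 327.] 4581 [0.4995 0.1821 0.1745] [0.1536 0.1759 0.1892]
[399. 326.] 4506 [0.5655 0.1457 0.1743] [0.1533 0.1759 0.1892]
```

View pics/w4.png

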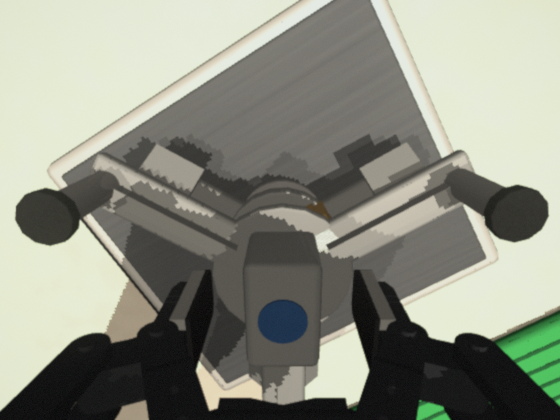

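The fingers are clear of the hub, and the hub top at 0.1645 puts the origin at 0.1035, which matches home. I'll retreat straight up and verify.

Emit:
play_rows --deltas '[[70, [0, 0, -2], [0, 0, 0]], [70, [0, 0, -10], [0, 0, 0]], [70, [0, 0, -30], [0, 0, 0]], [70, [0, 0, -60], [0, 0, 0]], [70, [0, 0, -95], [0, 0, 0]], [70, [0, 0, -125], [0, 0, 0]], [70, [0, 0, -140], [0, 0, 0]], [70, [0, 0, -140], [0, 0, 0]]]'

```text
clock: 15.22
tcp_pos: [0.5302, 0.158, 0.2749]
orientation: [2.703, 1.597, 0.008]
contact_force: [0.5, -0.0, -0.5]
grip_width: 0.0699
```

```bash
python3 - <<'E'
from h import *
o=r.get_obs(); print(o["clock"],o["tcp_pos"],o["contact_force"].round(2))
p,d,K,T=shot("wrist"); P=cloud(d,K,T)
m=(d>0)&(np.hypot(P[...,0]-.53,P[...,1]-.158)<.11)&(P[...,2]>.145)&(P[...,2]<.185)
nl,lab,st,ce=cv2.connectedComponentsWithStats(m.astype(np.uint8)); H=[]
for i in range(1,nl):
    if st[i,4]>100:
        w=P[lab==i]; w=w[w[:,2]>np.percentile(w[:,2],95)-.004]; rc=cv2.minAreaRect(np.ascontiguousarray(w[:,:2],np.float32))
        print(ce[i].round(),len(w),np.round(rc[0],4),np.round(rc[1],4),round(rc[2],1),np.median(w[:,2]).round(4))
a=p
s,_,_,_=shot("scene"); b=cv2.resize(s[130:240,260:380],(458,420),interpolation=cv2.INTER_CUBIC)
cv2.imwrite("pics/f5.png",np.hstack([cv2.resize(a,(340,255)),b[:255,:]])[:,:,::-1] if 0 else b[:,:,::-1])
E
```

```text
15.225 [0.53017171 0.15798217 0.27486599] [ 0.49 -0.04 -0.53]
[388. 144.] 549 [0.6138 0.1614] [0.0172 0.0172] 12.7 0.1716
[175. 145.] 559 [0.4865 0.2304] [0.0174 0.0173] 50.2 0.1714
[282. 198.] 2123 [0.5303 0.159 ] [0.0436 0.0279] 61.3 0.1647
[283. 302.] 380 [0.4905 0.0853] [0.0175 0.0175] 15.5 0.1715
```

View pics/f5.png

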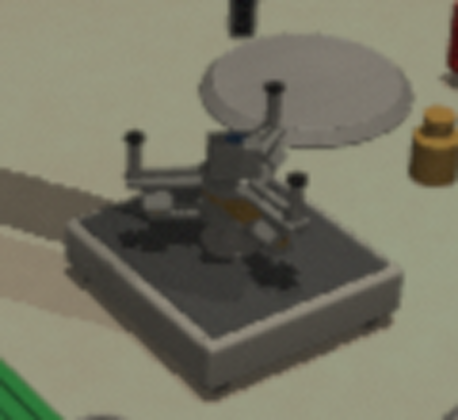

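```bash
python3 -c "
from bench import r
print(r.hand_in()); print(r.get_obs()['clock'])"
```

```text
the job is handed in; nothing more can be done
None
the job is handed in; nothing more can be done
```

The grey carrier is back on the scale, pushed past the spring catch onto the three balls, and let go. I handed the job in at about 15 s of the 54 s; no verdict was reported.

**What I did:** I gripped the hub by its ±y sides and lifted it (about 5 N, roughly 0.51 kg). I turned it so its arms lined up with the balls and lowered it until the stud met the catch at the height I had predicted. The push down went in steps of about 1 mm or less. The load on the scale peaked at about 10.5 N as the catch gave way, and at about 14 N once home, against the 20 N limit.

**Last checks, after letting go:**
- **Level:** the three pillar tops stand at 171.6, 171.4 and 171.5 mm, so the carrier is level to about 2 mrad.
- **Height:** the carrier's origin is at 103.5 mm, where I expected about 104 mm for home.
- **Centring:** the hub is about 1.2 mm from the seat axis I measured, inside the 4 mm allowed.
- **Hand:** it is about 14 cm up and touching nothing.

**What did not fully agree:**
- The fixed top and scene cameras differed from each other and from the wrist camera by about 3 to 6 mm, so I relied on the wrist camera.
- Two of the three ball fits had stray points, but their positions agreed with the 65 mm radius to about 1 mm.
- While closing on the hub, the fingertips brushed the carrier's arms at about 5 N.
- I could not measure the load on each ball directly. That each carries over 2 N is inferred from the carrier being level and at home height.

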